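# Transfer matched valve spools from wash rack to assembly rack in bore order

### The job

Move the four valve spools from the wash rack (white notched cradles) to the empty assembly rack (blue notched rails), keeping their bore order: the spool nearest the red end of the wash rack goes in the notch nearest the red end of the assembly rack, the next one in the next notch, and so on. Lay each spool across both blue rails, settled in its notches and centred lengthwise between the rails, and let go of it.

Things in the scene. Friction and masses are not known exactly. Their poses are not given: they have to be found in the camera images.
- spool_blue_mid (a point): Steel valve spool with blue end caps, 114 mm long, 20 mm diameter, about 0.2 kg. The point is its middle: mid-length, on its axis; x axis along the spool. Plain 20 mm land, 32 mm long, at the middle to grip across from above. Lying in its notches, this point is 52 mm above the bench. Neighbouring spools are 72 mm apart, axis to axis.
- spool_green_mid (a point): Steel valve spool with green end caps, 114 mm long, 20 mm diameter, about 0.2 kg. The point is its middle: mid-length, on its axis; x axis along the spool. Plain 20 mm land, 32 mm long, at the middle to grip across from above. Lying in its notches, this point is 52 mm above the bench. Neighbouring spools are 72 mm apart, axis to axis.
- spool_yellow_mid (a point): Steel valve spool with yellow end caps, 114 mm long, 20 mm diameter, about 0.2 kg. The point is its middle: mid-length, on its axis; x axis along the spool. Plain 20 mm land, 32 mm long, at the middle to grip across from above. Lying in its notches, this point is 52 mm above the bench. Neighbouring spools are 72 mm apart, axis to axis.
- spool_black_mid (a point): Steel valve spool with black end caps, 114 mm long, 20 mm diameter, about 0.2 kg. The point is its middle: mid-length, on its axis; x axis along the spool. Plain 20 mm land, 32 mm long, at the middle to grip across from above. Lying in its notches, this point is 52 mm above the bench. Neighbouring spools are 72 mm apart, axis to axis.
- cradle_blue: White pair of notched blocks of the grey wash rack in which the blue-capped spool lies at the start (all four look alike; fixed). Origin: under the notch's middle, 8 mm above the bench. x axis along the spool; y axis along the row, towards the red end of the wash rack. Block tops 56 mm above the bench.
- cradle_green: White pair of notched blocks of the grey wash rack in which the green-capped spool lies at the start (all four look alike; fixed). Origin: under the notch's middle, 8 mm above the bench. x axis along the spool; y axis along the row, towards the red end of the wash rack. Block tops 56 mm above the bench.
- cradle_yellow: White pair of notched blocks of the grey wash rack in which the yellow-capped spool lies at the start (all four look alike; fixed). Origin: under the notch's middle, 8 mm above the bench. x axis along the spool; y axis along the row, towards the red end of the wash rack. Block tops 56 mm above the bench.
- cradle_black: White pair of notched blocks of the grey wash rack in which the black-capped spool lies at the start (all four look alike; fixed). Origin: under the notch's middle, 8 mm above the bench. x axis along the spool; y axis along the row, towards the red end of the wash rack. Block tops 56 mm above the bench.
- assembly_rack: Empty rack, fixed: dark base 128 x 296 mm, two blue rails. Origin: centre of its underside, on the bench; x axis the way a spool lies, y along the row. Notches at y = -108, -36, 36, 108 mm in both rails (x = -35 and 35 mm, 12 mm thick): 90 degree V, mouth 36 mm wide, 56 mm above the bench, 18 mm deep. A settled spool's axis is 52 mm above the bench.
- assembly_red_end: Red end plate of the assembly rack, 118 x 10 mm, top 26 mm above the bench; origin: centre of its underside. It is bolted to one end or the other of that rack (at its y = 149 or -149 mm), marking the red end; the nearest notch is 41 mm from it. The other end plate is dark grey.
There are look-alikes about, which are no part of the job. What is shaped like the part that bears spool_blue_mid but orange is not meant.

How it is judged:
At the end, for the whole second after the job is handed in: Each spool lies at rest, released, in the assembly-rack notch of the same rank from the red end as it had in the wash rack (within 12 mm along the row): middle within 15 mm of the rack's centre line and 48 to 56 mm above the bench, square across both rails within 0.15 rad (((y of each of cradle_green, cradle_yellow, cradle_black in the frame of cradle_blue below 0 m and horizontal distance between spool_blue_mid and assembly_red_end between 0.029 and 0.053 m) or (y of cradle_green in the frame of cradle_blue above 0 m and y of each of cradle_yellow, cradle_black in the frame of cradle_blue below 0 m and horizontal distance between spool_blue_mid and assembly_red_end between 0.101 and 0.125 m) or (y of each of cradle_green, cradle_black in the frame of cradle_blue below 0 m and y of cradle_yellow in the frame of cradle_blue above 0 m and horizontal distance between spool_blue_mid and assembly_red_end between 0.101 and 0.125 m) or (y of each of cradle_green, cradle_yellow in the frame of cradle_blue below 0 m and y of cradle_black in the frame of cradle_blue above 0 m and horizontal distance between spool_blue_mid and assembly_red_end between 0.101 and 0.125 m) or (y of each of cradle_green, cradle_yellow in the frame of cradle_blue above 0 m and y of cradle_black in the frame of cradle_blue below 0 m and horizontal distance between spool_blue_mid and assembly_red_end between 0.173 and 0.197 m) or (y of each of cradle_green, cradle_black in the frame of cradle_blue above 0 m and y of cradle_yellow in the frame of cradle_blue below 0 m and horizontal distance between spool_blue_mid and assembly_red_end between 0.173 and 0.197 m) or (y of cradle_green in the frame of cradle_blue below 0 m and y of each of cradle_yellow, cradle_black in the frame of cradle_blue above 0 m and horizontal distance between spool_blue_mid and assembly_red_end between 0.173 and 0.197 m) or (y of each of cradle_green, cradle_yellow, cradle_black in the frame of cradle_blue above 0 m and horizontal distance between spool_blue_mid and assembly_red_end between 0.245 and 0.269 m)) and x of spool_blue_mid in the frame of assembly_rack between -0.015 and 0.015 m and z of spool_blue_mid in the frame of assembly_rack between 0.048 and 0.0565 m and angle between the x axis of each of spool_blue_mid, spool_green_mid, spool_yellow_mid, spool_black_mid and the x axis of assembly_rack, either way round below 0.15 rad and linear speed of each of spool_blue, spool_green, spool_yellow, spool_black below 0.02 m/s and ((y of each of cradle_blue, cradle_yellow, cradle_black in the frame of cradle_green below 0 m and horizontal distance between spool_green_mid and assembly_red_end between 0.029 and 0.053 m) or (y of cradle_blue in the frame of cradle_green above 0 m and y of each of cradle_yellow, cradle_black in the frame of cradle_green below 0 m and horizontal distance between spool_green_mid and assembly_red_end between 0.101 and 0.125 m) or (y of each of cradle_blue, cradle_black in the frame of cradle_green below 0 m and y of cradle_yellow in the frame of cradle_green above 0 m and horizontal distance between spool_green_mid and assembly_red_end between 0.101 and 0.125 m) or (y of each of cradle_blue, cradle_yellow in the frame of cradle_green below 0 m and y of cradle_black in the frame of cradle_green above 0 m and horizontal distance between spool_green_mid and assembly_red_end between 0.101 and 0.125 m) or (y of each of cradle_blue, cradle_yellow in the frame of cradle_green above 0 m and y of cradle_black in the frame of cradle_green below 0 m and horizontal distance between spool_green_mid and assembly_red_end between 0.173 and 0.197 m) or (y of each of cradle_blue, cradle_black in the frame of cradle_green above 0 m and y of cradle_yellow in the frame of cradle_green below 0 m and horizontal distance between spool_green_mid and assembly_red_end between 0.173 and 0.197 m) or (y of cradle_blue in the frame of cradle_green below 0 m and y of each of cradle_yellow, cradle_black in the frame of cradle_green above 0 m and horizontal distance between spool_green_mid and assembly_red_end between 0.173 and 0.197 m) or (y of each of cradle_blue, cradle_yellow, cradle_black in the frame of cradle_green above 0 m and horizontal distance between spool_green_mid and assembly_red_end between 0.245 and 0.269 m)) and x of spool_green_mid in the frame of assembly_rack between -0.015 and 0.015 m and z of spool_green_mid in the frame of assembly_rack between 0.048 and 0.0565 m and ((y of each of cradle_blue, cradle_green, cradle_black in the frame of cradle_yellow below 0 m and horizontal distance between spool_yellow_mid and assembly_red_end between 0.029 and 0.053 m) or (y of cradle_blue in the frame of cradle_yellow above 0 m and y of each of cradle_green, cradle_black in the frame of cradle_yellow below 0 m and horizontal distance between spool_yellow_mid and assembly_red_end between 0.101 and 0.125 m) or (y of each of cradle_blue, cradle_black in the frame of cradle_yellow below 0 m and y of cradle_green in the frame of cradle_yellow above 0 m and horizontal distance between spool_yellow_mid and assembly_red_end between 0.101 and 0.125 m) or (y of each of cradle_blue, cradle_green in the frame of cradle_yellow below 0 m and y of cradle_black in the frame of cradle_yellow above 0 m and horizontal distance between spool_yellow_mid and assembly_red_end between 0.101 and 0.125 m) or (y of each of cradle_blue, cradle_green in the frame of cradle_yellow above 0 m and y of cradle_black in the frame of cradle_yellow below 0 m and horizontal distance between spool_yellow_mid and assembly_red_end between 0.173 and 0.197 m) or (y of each of cradle_blue, cradle_black in the frame of cradle_yellow above 0 m and y of cradle_green in the frame of cradle_yellow below 0 m and horizontal distance between spool_yellow_mid and assembly_red_end between 0.173 and 0.197 m) or (y of cradle_blue in the frame of cradle_yellow below 0 m and y of each of cradle_green, cradle_black in the frame of cradle_yellow above 0 m and horizontal distance between spool_yellow_mid and assembly_red_end between 0.173 and 0.197 m) or (y of each of cradle_blue, cradle_green, cradle_black in the frame of cradle_yellow above 0 m and horizontal distance between spool_yellow_mid and assembly_red_end between 0.245 and 0.269 m)) and x of spool_yellow_mid in the frame of assembly_rack between -0.015 and 0.015 m and z of spool_yellow_mid in the frame of assembly_rack between 0.048 and 0.0565 m and ((y of each of cradle_blue, cradle_green, cradle_yellow in the frame of cradle_black below 0 m and horizontal distance between spool_black_mid and assembly_red_end between 0.029 and 0.053 m) or (y of cradle_blue in the frame of cradle_black above 0 m and y of each of cradle_green, cradle_yellow in the frame of cradle_black below 0 m and horizontal distance between spool_black_mid and assembly_red_end between 0.101 and 0.125 m) or (y of each of cradle_blue, cradle_yellow in the frame of cradle_black below 0 m and y of cradle_green in the frame of cradle_black above 0 m and horizontal distance between spool_black_mid and assembly_red_end between 0.101 and 0.125 m) or (y of each of cradle_blue, cradle_green in the frame of cradle_black below 0 m and y of cradle_yellow in the frame of cradle_black above 0 m and horizontal distance between spool_black_mid and assembly_red_end between 0.101 and 0.125 m) or (y of each of cradle_blue, cradle_green in the frame of cradle_black above 0 m and y of cradle_yellow in the frame of cradle_black below 0 m and horizontal distance between spool_black_mid and assembly_red_end between 0.173 and 0.197 m) or (y of each of cradle_blue, cradle_yellow in the frame of cradle_black above 0 m and y of cradle_green in the frame of cradle_black below 0 m and horizontal distance between spool_black_mid and assembly_red_end between 0.173 and 0.197 m) or (y of cradle_blue in the frame of cradle_black below 0 m and y of each of cradle_green, cradle_yellow in the frame of cradle_black above 0 m and horizontal distance between spool_black_mid and assembly_red_end between 0.173 and 0.197 m) or (y of each of cradle_blue, cradle_green, cradle_yellow in the frame of cradle_black above 0 m and horizontal distance between spool_black_mid and assembly_red_end between 0.245 and 0.269 m)) and x of spool_black_mid in the frame of assembly_rack between -0.015 and 0.015 m and z of spool_black_mid in the frame of assembly_rack between 0.048 and 0.0565 m); the robot touches nothing.
It also fails if it takes over 109 s, if anything falls off the work surface, if the arm or the gripper's body presses on something with over 40 N, if the wrist force passes 120 N, or if a joint passes its speed limit or range.

### The arm

A 7-joint arm with a two-finger parallel gripper is mounted at the origin on the work surface. World frame = base frame: x ahead of the robot, y to its left, z up, the work surface at z = 0. Lengths are in m, angles in rad, forces in N, time in s.
With the tool pointing down it reaches from about 0.4 to 0.9 m from the base axis. Payload 5.5 kg.
Tool frame: the origin (TCP) lies at the very end of the fingers, on their centre line; the grasp point (between the pads) lies 19 mm behind it; z points along the fingers, y is the direction in which the jaws open and shut (so a half turn about z gives the same grasp; the last joint's range is limited). The gripper opens to 85 mm and grips with 20 to 120 N. Pads are 22 mm wide; open, the fingers measure 114 mm over their backs; the gripper's body (76 mm by 85 mm) begins 54 mm behind the grasp point. The pads swing forward as they close: fully open they stand 13 mm farther back than shut.
Start: joints at [1.49, 0.501, -0.427, 1.55, 0.221, 1.138, -0.21], TCP at [0.219, -0.612, 0.231] pointing down, gripper open.
Joint ranges: [-2.88, 2.88], [-0.31, 2.03], [-1.54, 1.56], [0.2, 2.42], [-1.41, 4.55], [0.19, 2.02], [-2.57, 2.57]. Speed limits (rad/s): [2.57, 2.57, 3.14, 3.14, 3.14, 3.14, 3.14].

### API

Orientations are given as a rotation vector (axis times angle).
In Python, from station import * gives the robot as it stands.
- The arm moves only by the tool carry_out, never from a script. Its argument "moves" is a list of rows, each a list of 3 entries, a list of its own where there are three numbers: the shift along the tool's x, y, z in mm, then the turn, a rotation vector about the tool's x, y, z in units of 8 degrees (1.0 is 8 degrees), then the finger opening in mm, from 0 to 85.4. A call has 1 to 12 rows; each row is the pose to reach, as a shift and turn from the pose measured when the call began, along the tool's axes at that moment; what a row does not reach only later rows make up. A row lasts 1/8 s, in which the tool goes at most 62.5 mm and 10.7 degrees, less where a joint would pass 70% of its speed; a pose out of reach is approached as far as the arm can. A call with a gripper value outside its range is refused whole. The fingers move at their own pace and stop on an object; "force" is the grip in N (left out, the last holds). Time passes only in rows, so rows that repeat a pose let the fingers close. It gives the time, the measured TCP pose, the force and the opening at its end, in the units of the state.
- get_state(): the state, without advancing time (a new reading comes with each control period).
- capture(name): name is "scene" or "side" or "wrist"; returns a dict with "img" (420x560x3 uint8, red, green, blue), "fx", "fy", "cx", "cy" (pixels), "k1" (the pictures are not rectified: a ray, as slopes to the right and down, at radius r is drawn at 1 + k1 r^2 times it, then the intrinsics apply), "R" (3x3) and "t" (3): a world point X has camera coordinates R X + t. Camera axes: x right, y down, z forward; pixel columns grow to the right and rows downward; lengths in m; the calibration is good to about 2 mm. A picture is of the moment at which its call begins. There is no depth.
- sign_off(): hands the job in, once; it reports no verdict.
The state is a dict: "time": time; "joints": joint angles; "qd": joint speeds; "tau": joint torques, N m; "tool_pos": TCP position; "tcp_rot": TCP orientation; "wrist_force": force on the tool from outside, world axes, zero at the start; "moment": the same for the moment, N m; "finger_gap": finger opening in m.
Only numpy, scipy, OpenCV 4.12 (cv2) and the standard library are available. Lean on these libraries where they do the work, as an engineer would, in place of code of your own. Each camera call takes 0.05 s, during which the arm holds its last target.

## Working session

There is one attempt and no reset: what is moved stays moved. The work goes in short steps, Python scripts to look and compute and a tool call to move; the robot and the scene stay as the last step left them, time stands still between calls to the robot, and variables do not carry over. Pictures are saved under pics/ and viewed, and the job is handed in when it is done.

Besides the shell and the picture viewer there is one more tool, called after "Emit:" as name([rows], argument=value, ...), one row to a line, values as JSON. carry_out: Moves the arm, as the interface text tells. Its arguments: {"type":"object","properties":{"moves":{"type":"array","items":{"type":"array"}},"force":{"type":"number"}},"required":["moves"]}

```bash
mkdir -p pics; ls
python3 - <<'E'
from station import *
import cv2,numpy as np
print(get_state())
for n in ["scene","side","wrist"]:
    c=capture(n); cv2.imwrite(f"pics/{n}0.png",c["img"][:,:,::-1])
    np.save(f"{n}0.npy",c,allow_pickle=True)
    print(n,c["fx"],c["fy"],c["cx"],c["cy"],c["k1"],np.round(c["R"],3).tolist(),c["t"], -c["R"].T@c["t"])
E
```

```text
pics
{'time': 0.0, 'joints': array([ 1.49021443,  0.50183919, -0.4267635 ,  1.5514232 ,  0.22077115,
        1.13829113, -0.21030406]), 'qd': array([ 0.00129264,  0.00063515, -0.00029548, -0.00141351,  0.00024938,
       -0.0001364 ,  0.00163301]), 'tau': array([-5.25194309e-06, -5.69513905e+01, -5.81589103e+00, -2.80932212e+01,
        1.08910468e-02,  1.19860595e-02,  3.58996647e-05]), 'tool_pos': array([ 0.21880487, -0.61134672,  0.23027346]), 'tcp_rot': array([-3.09342209e+00, -5.37045252e-01,  3.87655286e-04]), 'wrist_force': array([-0.62143918, -0.41334934,  1.05202993]), 'moment': array([ 0.02022968,  0.01561761, -0.00671731]), 'finger_gap': 0.08535818072170469}
scene 401.9301027643072 401.9301027643072 276.3958729023835 209.62401442431624 0.026286790617787777 [[0.707, 0.707, -0.001], [0.458, -0.459, -0.761], [-0.539, 0.538, -0.648]] [-0.31754266 -0.15987691  1.11608781] [ 0.89885871 -0.44952413  0.60168683]
side 381.0734383741609 381.0734383741609 276.1974828103891 211.6853276443871 -0.0716277978756715 [[0.948, -0.32, 0.005], [-0.176, -0.534, -0.827], [0.267, 0.783, -0.562]] [-0.43404206  0.12638091  0.68570335] [ 0.25055598 -0.6081892   0.49181432]
wrist 363.82219449816614 363.82219449816614 276.14238783372673 208.1074814610956 -0.0561847560458516 [[0.338, -0.941, -0.002], [-0.902, -0.324, 0.286], [-0.27, -0.095, -0.958]] [-0.648371   -0.038054    0.37907673] [ 0.28705495 -0.58651922  0.37299716]
```

View pics/scene0.png

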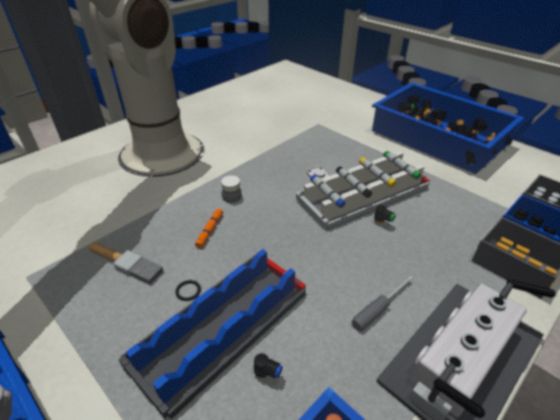

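View pics/side0.png

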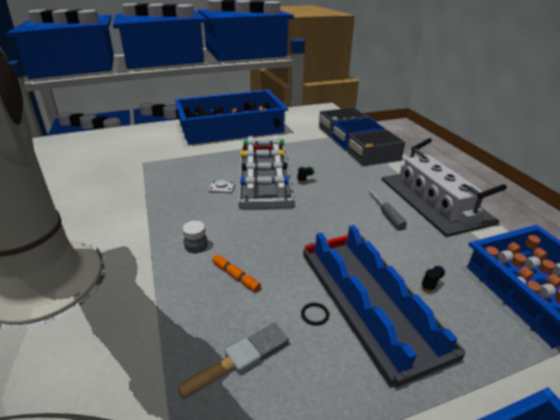

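View pics/wrist0.png

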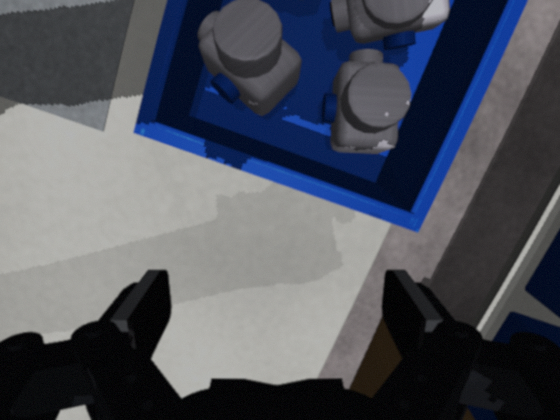

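```bash
cat > h.py <<'E'
import numpy as np,cv2
def load(n): return np.load(n+".npy",allow_pickle=True).item()
def ray(c,u,v):
    xd,yd=(u-c["cx"])/c["fx"],(v-c["cy"])/c["fy"]
    x,y=xd,yd
    for _ in range(20):
        s=1+c["k1"]*(x*x+y*y); x,y=xd/s,yd/s
    d=c["R"].T@np.array([x,y,1.]); o=-c["R"].T@c["t"]
    return o,d
def plane(c,u,v,z):
    o,d=ray(c,u,v); return o+d*(z-o[2])/d[2]
def proj(c,X):
    p=c["R"]@np.asarray(X)+c["t"]; x,y=p[:2]/p[2]; s=1+c["k1"]*(x*x+y*y)
    return c["fx"]*x*s+c["cx"],c["fy"]*y*s+c["cy"]
def tri(a,b):
    o1,d1=ray(*a);o2,d2=ray(*b)
    d1/=np.linalg.norm(d1);d2/=np.linalg.norm(d2)
    s=np.linalg.lstsq(np.c_[d1,-d2],o2-o1,rcond=None)[0]
    p,q=o1+s[0]*d1,o2+s[1]*d2
    return (p+q)/2,np.linalg.norm(p-q)
E
python3 - <<'E'
from h import *
a=load("scene0")["img"][:,:,::-1]; b=load("side0")["img"][:,:,::-1]
cv2.imwrite("pics/c1.png",cv2.resize(a[140:230,290:440],None,fx=5,fy=5,interpolation=cv2.INTER_CUBIC))
cv2.imwrite("pics/c2.png",cv2.resize(b[125:215,200:320],None,fx=6,fy=6,interpolation=cv2.INTER_CUBIC))
cv2.imwrite("pics/c3.png",cv2.resize(a[240:410,110:320],None,fx=3.5,fy=3.5,interpolation=cv2.INTER_CUBIC))
cv2.imwrite("pics/c4.png",cv2.resize(b[220:385,290:470],None,fx=3.6,fy=3.6,interpolation=cv2.INTER_CUBIC))
E
```

```text
(no output)
```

View pics/c1.png

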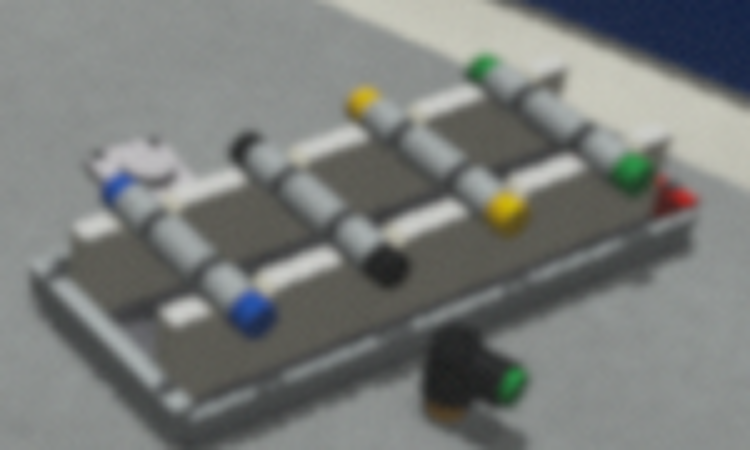

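View pics/c2.png

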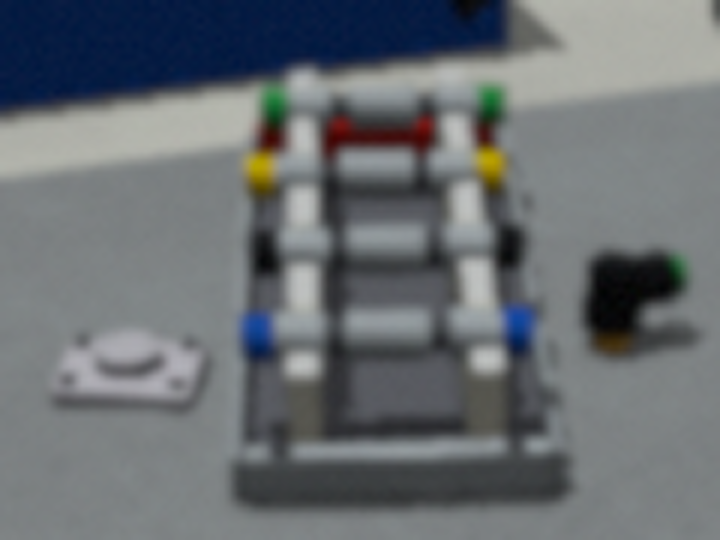

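View pics/c3.png

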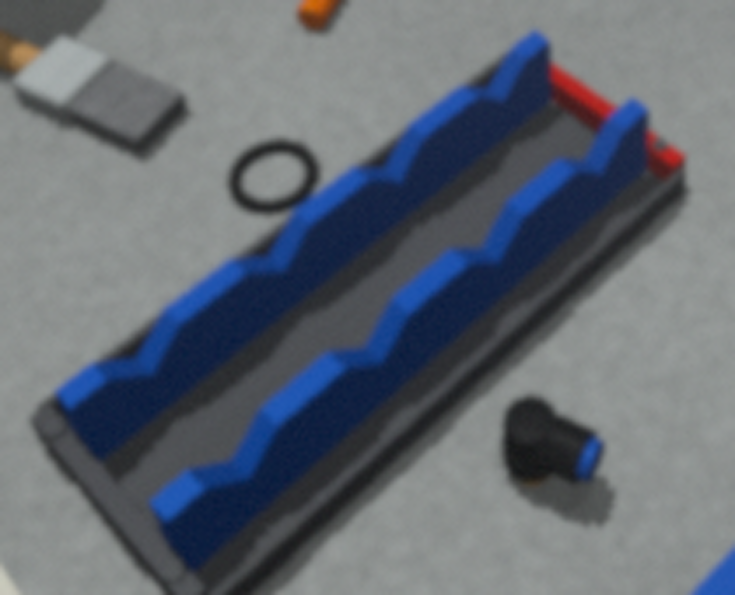

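View pics/c4.png

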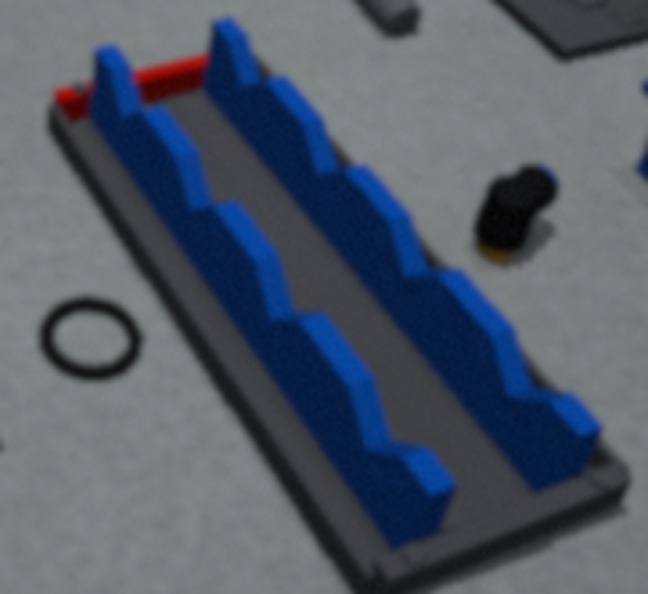

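Run:
```python
from h import *
S=load("scene0");D=load("side0")
def blobs(c,roi,lo,hi):
    x0,y0,x1,y1=roi
    hsv=cv2.cvtColor(c["img"],cv2.COLOR_RGB2HSV)[y0:y1,x0:x1]
    m=cv2.inRange(hsv,lo,hi)
    n,l,st,ce=cv2.connectedComponentsWithStats(m)
    r=[(ce[i]+[x0,y0],st[i][4]) for i in range(1,n) if st[i][4]>=6]
    return sorted(r,key=lambda t:-t[1])[:3]
cols={"green":((45,100,40),(80,255,255)),"yellow":((20,120,80),(34,255,255)),"blue":((105,130,60),(125,255,255))}
for k,(lo,hi) in cols.items():
    print(k)
    for n,c,roi in(("sc",S,(300,145,428,210)),("sd",D,(236,136,292,185))):
        for p,a in blobs(c,roi,lo,hi): print(n,p.round(1),a,plane(c,*p,0.052).round(4))
# spool mid centres by hand: central land middle
def s(u,v): return (S,290+u/5,140+v/5)
def d(u,v): return (D,200+u/6,125+v/6)
for k,a,b in(("green",(552,113),(384,106)),("yellow",(432,152),(376,167)),("black",(313,200),(387,243)),("blue",(182,248),(388,327))):
    print(k,tri(s(*a),d(*b)),plane(*s(*a),.056),plane(*d(*b),.056))
# rack: rail tops
def s3(u,v): return plane(S,110+u/3.5,240+v/3.5,.056).round(4)
def d3(u,v): return plane(D,290+u/3.6,220+v/3.6,.056).round(4)
print("A near",s3(68,400),d3(582,410),d3(437,480),"B near",s3(165,505))
print("A far",s3(540,37),"B far",s3(635,107), d3(107,50),d3(225,23))
print("near mid top of rails", "red", plane(S,110+615/3.5,240+112/3.5,.026), plane(D,290+133/3.6,220+78/3.6,.026))
```

```text
green
sc [416.  173.9] 37 [0.5827 0.3294 0.052 ]
sc [385.8 153.1] 11 [0.4821 0.3567 0.052 ]
sd [245.4 142.2] 16 [0.4882 0.3618 0.052 ]
sd [281.1 141.9] 14 [0.5846 0.333  0.052 ]
yellow
sc [391.  182.3] 51 [0.5595 0.2599 0.052 ]
sc [361.7 159.7] 18 [0.4568 0.2895 0.052 ]
sd [242.9 153.2] 26 [0.4637 0.2947 0.052 ]
sd [281.3 152.1] 23 [0.5632 0.2694 0.052 ]
blue
sc [421.4 147.2] 73 [0.5309 0.4444 0.052 ]
sc [339.8 202.1] 40 [0.5213 0.1208 0.052 ]
sc [312.8 176.8] 12 [0.4188 0.1504 0.052 ]
sd [285.9 178.9] 30 [0.525 0.128 0.052]
sd [242.4 180.4] 29 [0.4261 0.1529 0.052 ]
sd [240.1 136.3] 16 [0.4843 0.4076 0.052 ]
green (array([0.53497464, 0.33710473, 0.05597446]), np.float64(0.0026908532257916974)) [0.53388849 0.3393439  0.056     ] [0.53455741 0.33395783 0.056     ]
yellow (array([0.5116826 , 0.27108953, 0.05633835]), np.float64(0.0006278772218842907)) [0.51171    0.27103783 0.056     ] [0.51196002 0.27245458 0.056     ]
black (array([0.49501502, 0.2008466 , 0.05610866]), np.float64(0.00047729494904099847)) [0.49514153 0.20062123 0.056     ] [0.49512159 0.20153268 0.056     ]
blue (array([0.47460425, 0.13223712, 0.05575796]), np.float64(0.0021596971433888437)) [0.47574804 0.13048025 0.056     ] [0.47462637 0.13387172 0.056     ]
A near [ 0.5243 -0.3799  0.056 ] [ 0.5944 -0.3686  0.056 ] [ 0.5214 -0.3762  0.056 ] B near [ 0.592  -0.3758  0.056 ]
A far [ 0.5131 -0.0961  0.056 ] B far [ 0.5826 -0.0958  0.056 ] [ 0.5115 -0.0967  0.056 ] [ 0.5816 -0.095   0.056 ]
near mid top of rails red [ 0.56002148 -0.08646346  0.026     ] [ 0.53266045 -0.08885002  0.026     ]
```

```bash
cat > plan.py <<'E'
import numpy as np
from scipy.spatial.transform import Rotation as Ro
from station import *
def yawR(deg):
    a=np.radians(deg); x=np.array([np.cos(a),np.sin(a),0]); z=np.array([0,0,-1.])
    return np.c_[x,np.cross(z,x),z]
def rel(*targets,pr=True):
    s=get_state(); R0=Ro.from_rotvec(s["tcp_rot"]).as_matrix(); p=s["tool_pos"]
    print("t",round(s["time"],2),"p",p.round(4),"yaw",np.degrees(np.arctan2(R0[1,0],R0[0,0])).round(2),"j",s["joints"].round(2),"F",s["wrist_force"].round(1),"gap",round(s["finger_gap"]*1000,1))
    for (x,y,z,yaw) in targets:
        sh=R0.T@(np.array([x,y,z])-p)*1000
        tn=Ro.from_matrix(R0.T@yawR(yaw)).as_rotvec()/np.radians(8)
        print((x,y,z,yaw),"shift",sh.round(1),"turn",tn.round(2))
W=dict(green=(.5340,.3380),yellow=(.5140,.2695),black=(.4945,.2011),blue=(.4745,.1327))
A=dict(green=(.5484,-.1275),yellow=(.5512,-.1994),black=(.5540,-.2714),blue=(.5568,-.3433))
WY,AY=-16.3,2.2
E
python3 -c "
from plan import *
rel((.49,-.235,.30,2.2))"
```

```text
t 0.15 p [ 0.2189 -0.6115  0.2305] yaw 19.7 j [ 1.49  0.5  -0.43  1.55  0.22  1.14 -0.21] F [-0.1 -0.  -0.1] gap 85.8
(0.49, -0.235, 0.3, 2.2) shift [ 382.2 -263.1  -69.1] turn [-0.01  0.    2.19]
```

Emit:
carry_out([
  [[382,-263,-69],[0,0,2.19],60],
  [[382,-263,-69],[0,0,2.19],60],
  [[382,-263,-69],[0,0,2.19],60],
  [[382,-263,-69],[0,0,2.19],60],
  [[382,-263,-69],[0,0,2.19],60],
  [[382,-263,-69],[0,0,2.19],60],
  [[382,-263,-69],[0,0,2.19],60],
  [[382,-263,-69],[0,0,2.19],60],
  [[382,-263,-69],[0,0,2.19],60],
  [[382,-263,-69],[0,0,2.19],60],
  [[382,-263,-69],[0,0,2.19],60],
])

```text
time: 1.52
tool_pos: [0.4888, -0.2368, 0.2994]
tcp_rot: [-3.14, -0.055, 0.002]
wrist_force: [0.0, -0.2, 0.1]
finger_gap: 0.0599
```

```bash
python3 -c "
from plan import *
from h import *
c=capture('wrist');np.save('w1.npy',c,allow_pickle=True);
im=c['img'][:,:,::-1].copy()
for k,(x,y) in A.items():
    u,v=proj(c,(x,y,.052));print(k,u,v);
    for s in(-.035,.035):
        p=proj(c,(x+s,y+s*.038,.038)); cv2.circle(im,(int(p[0]),int(p[1])),3,(0,255,255),-1)
cv2.imwrite('pics/w1.png',im)
rel((*W['green'],.13,WY))"
```

```text
green 174.24647207791566 108.92839345898658
yellow 243.07434814041076 108.32277911447922
black 312.46304182366305 108.13217225738359
blue 381.3594658283611 108.3529769683049
t 1.57 p [ 0.4889 -0.2367  0.2995] yaw 2.02 j [ 0.9   0.26 -0.6   1.73  0.16  1.19 -1.27] F [1.  0.3 0.5] gap 60.0
(0.534, 0.338, 0.13, -16.3) shift [  65.6 -572.6  170.2] turn [-0.01  0.01  2.29]
```

View pics/w1.png

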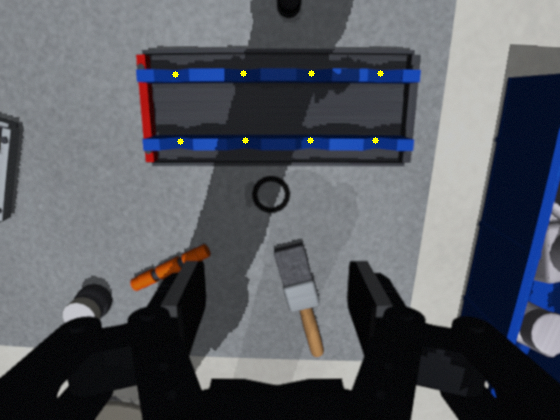

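```bash
sed -i 's/WY,AY=.*/WY,AY=163.7,182.2/' plan.py; python3 -c "
from plan import *
rel((.43,.13,.28,WY))"
```

```text
t 1.57 p [ 0.4889 -0.2367  0.2995] yaw 2.02 j [ 0.9   0.26 -0.6   1.73  0.16  1.19 -1.27] F [1.  0.3 0.5] gap 60.0
(0.43, 0.13, 0.28, 163.7) shift [ -45.9 -368.6   20.1] turn [-2.000e-02 -1.000e-02 -2.021e+01]
```

```bash
python3 -c "
from plan import *
rel((.56,.22,.29,WY))"
```

```text
t 1.57 p [ 0.4889 -0.2367  0.2995] yaw 2.02 j [ 0.9   0.26 -0.6   1.73  0.16  1.19 -1.27] F [1.  0.3 0.5] gap 60.0
(0.56, 0.22, 0.29, 163.7) shift [  87.2 -453.9   10. ] turn [-2.000e-02 -1.000e-02 -2.021e+01]
```

Emit:
carry_out([
  [[87,-454,10],[0,0,-20.2],60],
  [[87,-454,10],[0,0,-20.2],60],
  [[87,-454,10],[0,0,-20.2],60],
  [[87,-454,10],[0,0,-20.2],60],
  [[87,-454,10],[0,0,-20.2],60],
  [[87,-454,10],[0,0,-20.2],60],
  [[87,-454,10],[0,0,-20.2],60],
  [[87,-454,10],[0,0,-20.2],60],
  [[87,-454,10],[0,0,-20.2],60],
  [[87,-454,10],[0,0,-20.2],60],
  [[87,-454,10],[0,0,-20.2],60],
  [[87,-454,10],[0,0,-20.2],60],
])

```text
time: 3.08
tool_pos: [0.5603, 0.2186, 0.2896]
tcp_rot: [-1.294, -2.861, -0.0]
wrist_force: [-0.2, 0.2, -0.2]
finger_gap: 0.0606
```

```bash
python3 -c "
from plan import *
rel((.56,.22,.29,WY))"
```

```text
t 3.08 p [0.5603 0.2186 0.2896] yaw 131.32 j [ 0.38  0.59 -1.16  1.6   0.55  1.33 -0.13] F [-0.2  0.2 -0.2] gap 60.6
(0.56, 0.22, 0.29, 163.7) shift [ 1.3  0.7 -0.4] turn [-0.   -0.01 -4.05]
```

Emit:
carry_out([
  [[1,1,0],[0,0,-4.05],60],
  [[1,1,0],[0,0,-4.05],60],
  [[1,1,0],[0,0,-4.05],60],
  [[1,1,0],[0,0,-4.05],60],
  [[1,1,0],[0,0,-4.05],60],
])

```text
time: 3.7
tool_pos: [0.5606, 0.2192, 0.2893]
tcp_rot: [-0.452, -3.107, -0.001]
wrist_force: [0.1, 0.1, 0.5]
finger_gap: 0.0598
```

```bash
python3 -c "
from plan import *
from h import *
c=capture('wrist');np.save('w2.npy',c,allow_pickle=True);
im=c['img'][:,:,::-1].copy()
for k,(x,y) in W.items():
    for s in(-.057,0,.057):
        p=proj(c,(x+s*.96,y-s*.281,.052)); cv2.circle(im,(int(p[0]),int(p[1])),2,(255,0,255),-1)
cv2.imwrite('pics/w2.png',im)
rel((*W['green'],.10,WY),(*W['green'],.034,WY))"
```

```text
t 3.75 p [0.5606 0.2194 0.2895] yaw 163.51 j [ 0.43  0.66 -1.29  1.59  0.64  1.38  0.36] F [0.8 0.7 0.5] gap 60.2
(0.534, 0.338, 0.1, 163.7) shift [ 58.7 106.1 189.6] turn [ 0.   -0.01 -0.02]
(0.534, 0.338, 0.034, 163.7) shift [ 58.6 106.1 255.6] turn [ 0.   -0.01 -0.02]
```

View pics/w2.png

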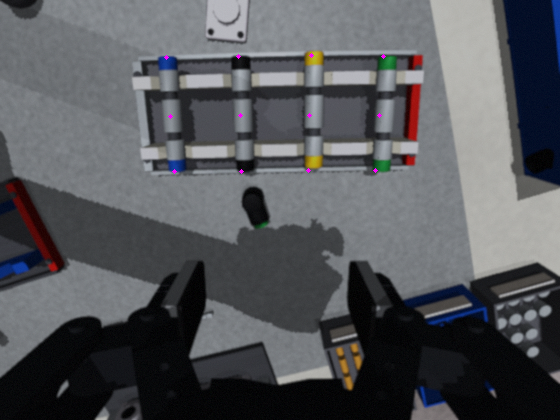

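Run:
```python
from h import *
c=load("w2"); hsv=cv2.cvtColor(c["img"],cv2.COLOR_RGB2HSV)
P={}
for k,lo,hi,x0,x1 in(("green",(45,80,30),(85,255,255),360,410),("yellow",(20,120,80),(34,255,255),290,335),("blue",(105,110,40),(125,255,255),150,195),("black",(0,0,0),(180,255,45),226,260)):
    q=[]
    for y0,y1 in((48,74),(155,178)):
        m=cv2.inRange(hsv[y0:y1,x0:x1],lo,hi); n,l,st,ce=cv2.connectedComponentsWithStats(m)
        i=1+np.argmax(st[1:,4]); q.append(ce[i]+[x0,y0])
    X=[plane(c,*p,.054) for p in q]; d=X[1]-X[0]
    print(k,np.round(q,1).tolist(),((X[0]+X[1])/2).round(4),np.degrees(np.arctan2(d[1],d[0])).round(1),np.linalg.norm(d).round(4))
```

```text
green [[386.9, 62.4], [381.2, 165.3]] [0.5352 0.3417 0.054 ] -15.4 0.1022
yellow [[313.9, 57.8], [313.4, 161.6]] [0.5113 0.2739 0.054 ] -15.3 0.1021
blue [[167.1, 62.7], [176.6, 165.2]] [0.4741 0.135  0.054 ] -15.2 0.1017
black [[240.3, 62.2], [244.8, 164.2]] [0.4942 0.2041 0.054 ] -15.2 0.1008
```

```bash
sed -i 's/^W=.*/W=dict(green=(.5350,.3408),yellow=(.5117,.2728),black=(.4943,.2035),blue=(.4742,.1345))/; s/^WY.*/WY,AY=164.7,182.2/' plan.py; python3 -c "
from plan import *
rel((*W['green'],.10,WY),(*W['green'],.034,WY))"
```

```text
t 3.75 p [0.5606 0.2194 0.2895] yaw 163.51 j [ 0.43  0.66 -1.29  1.59  0.64  1.38  0.36] F [0.8 0.7 0.5] gap 60.2
(0.535, 0.3408, 0.1, 164.7) shift [ 58.6 109.1 189.6] turn [ 0.   -0.01 -0.15]
(0.535, 0.3408, 0.034, 164.7) shift [ 58.4 109.1 255.6] turn [ 0.   -0.01 -0.15]
```

Emit:
carry_out([
  [[58.5,109,190],[0,0,-0.15],50],
  [[58.5,109,190],[0,0,-0.15],50],
  [[58.5,109,190],[0,0,-0.15],50],
  [[58.5,109,190],[0,0,-0.15],50],
  [[58.5,109,190],[0,0,-0.15],50],
  [[58.5,109,190],[0,0,-0.15],50],
])

```text
time: 4.5
tool_pos: [0.536, 0.3405, 0.1007]
tcp_rot: [-0.42, -3.113, -0.001]
wrist_force: [0.4, -0.4, -0.3]
finger_gap: 0.05
```

```bash
python3 -c "
from plan import *
from h import *
c=capture('wrist')
cv2.imwrite('pics/w3.png',c['img'][:,:,::-1])
rel((*W['green'],.034,WY),(*W['green'],.12,WY))"
```

```text
t 4.55 p [0.5366 0.3403 0.1012] yaw 164.58 j [ 0.1   0.88 -1.08  1.68  0.85  1.13  0.08] F [0.3 0.2 0.6] gap 50.0
(0.535, 0.3408, 0.034, 164.7) shift [ 1.7  0.  67.2] turn [ 0.01  0.   -0.02]
(0.535, 0.3408, 0.12, 164.7) shift [  1.7   0.1 -18.8] turn [ 0.01  0.   -0.02]
```

View pics/w3.png

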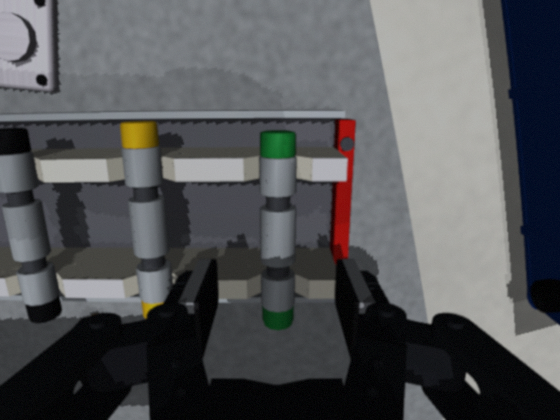

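Emit:
carry_out([
  [[1.7,0,30],[0,0,0],50],
  [[1.7,0,52],[0,0,0],50],
  [[1.7,0,67],[0,0,0],50],
  [[1.7,0,67],[0,0,0],50],
  [[1.7,0,67],[0,0,0],50],
  [[1.7,0,67],[0,0,0],15],
  [[1.7,0,67],[0,0,0],15],
  [[1.7,0,67],[0,0,0],15],
  [[1.7,0,67],[0,0,0],15],
  [[1.7,0,67],[0,0,0],15],
], force=50)

```text
time: 5.8
tool_pos: [0.5355, 0.3416, 0.0351]
tcp_rot: [0.421, 3.112, 0.004]
wrist_force: [0.0, 0.7, 5.1]
finger_gap: 0.0183
```

```bash
python3 -c "
from plan import *
rel((*W['green'],.15,WY),(*A['green'],.15,AY))"
```

```text
t 5.8 p [0.5355 0.3416 0.0351] yaw 164.59 j [ 0.06  0.95 -1.01  1.7   0.92  1.04  0.03] F [0.  0.7 5.1] gap 18.3
(0.535, 0.3408, 0.15, 164.7) shift [ 1.000e-01 -5.000e-01 -1.149e+02] turn [ 0.02  0.01 -0.01]
(0.5484, -0.1275, 0.15, 182.2) shift [-137.2 -448.4 -116. ] turn [ 0.02  0.01 -2.2 ]
```

Emit:
carry_out([
  [[0,0,-50],[0,0,0],15],
  [[0,0,-115],[0,0,0],15],
  [[-137,-448,-116],[0,0,-2.2],15],
  [[-137,-448,-116],[0,0,-2.2],15],
  [[-137,-448,-116],[0,0,-2.2],15],
  [[-137,-448,-116],[0,0,-2.2],15],
  [[-137,-448,-116],[0,0,-2.2],15],
  [[-137,-448,-116],[0,0,-2.2],15],
  [[-137,-448,-116],[0,0,-2.2],15],
  [[-137,-448,-116],[0,0,-2.2],15],
  [[-137,-448,-116],[0,0,-2.2],15],
  [[-137,-448,-116],[0,0,-2.2],15],
])

```text
time: 7.3
tool_pos: [0.5475, -0.1262, 0.1495]
tcp_rot: [-0.061, 3.141, 0.005]
wrist_force: [0.3, 0.3, -1.4]
finger_gap: 0.0178
```

```bash
python3 -c "
from plan import *
from h import *
c=capture('wrist')
cv2.imwrite('pics/w4.png',c['img'][:,:,::-1])
rel((*A['green'],.036,AY))"
```

```text
t 7.35 p [ 0.5477 -0.1255  0.1497] yaw -177.7 j [ 1.07  0.82 -1.29  1.83  0.86  1.19  1.1 ] F [-0.   0.8 -1.4] gap 18.3
(0.5484, -0.1275, 0.036, 182.2) shift [ -0.5  -2.4 113.7] turn [0.02 0.01 0.01]
```

View pics/w4.png

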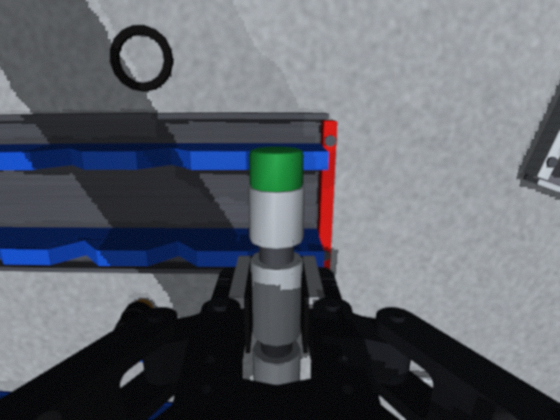

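Emit:
carry_out([
  [[-0.5,-2.4,50],[0,0,0],15],
  [[-0.5,-2.4,90],[0,0,0],15],
  [[-0.5,-2.4,104],[0,0,0],15],
  [[-0.5,-2.4,110],[0,0,0],15],
  [[-0.5,-2.4,113.5],[0,0,0],15],
  [[-0.5,-2.4,113.5],[0,0,0],15],
  [[-0.5,-2.4,113.5],[0,0,0],40],
  [[-0.5,-2.4,113.5],[0,0,0],40],
  [[-0.5,-2.4,113.5],[0,0,0],40],
  [[-0.5,-2.4,70],[0,0,0],45],
  [[-0.5,-2.4,10],[0,0,0],50],
  [[-0.5,-2.4,0],[0,0,0],50],
])

```text
time: 8.85
tool_pos: [0.5508, -0.1275, 0.1538]
tcp_rot: [-0.063, 3.134, 0.003]
wrist_force: [-0.0, -0.2, -0.6]
finger_gap: 0.0499
```

```bash
python3 -c "
from plan import *
from h import *
c=capture('wrist')
cv2.imwrite('pics/w5.png',c['img'][:,:,::-1])
rel((*W['yellow'],.13,WY))"
```

```text
t 8.9 p [ 0.5502 -0.1279  0.153 ] yaw -177.7 j [ 1.07  0.81 -1.29  1.83  0.85  1.19  1.11] F [ 0.1 -0.1  0.2] gap 49.5
(0.5117, 0.2728, 0.13, 164.7) shift [ 22.5 401.9  23.5] turn [0.02 0.04 2.2 ]
```

View pics/w5.png

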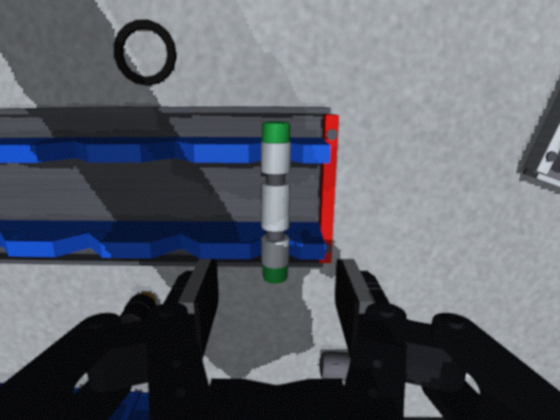

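Emit:
carry_out([
  [[22.5,402,23],[0,0,2.2],50],
  [[22.5,402,23],[0,0,2.2],50],
  [[22.5,402,23],[0,0,2.2],50],
  [[22.5,402,23],[0,0,2.2],50],
  [[22.5,402,23],[0,0,2.2],50],
  [[22.5,402,23],[0,0,2.2],50],
  [[22.5,402,23],[0,0,2.2],50],
  [[22.5,402,23],[0,0,2.2],50],
  [[22.5,402,23],[0,0,2.2],50],
  [[22.5,402,23],[0,0,2.2],50],
])

```text
time: 10.15
tool_pos: [0.5122, 0.2709, 0.1298]
tcp_rot: [0.421, 3.108, 0.002]
wrist_force: [0.7, -0.7, -0.1]
finger_gap: 0.0501
```

```bash
python3 -c "
from plan import *
from h import *
c=capture('wrist')
cv2.imwrite('pics/w6.png',c['img'][:,:,::-1])
rel((*W['yellow'],.034,WY))"
```

```text
t 10.2 p [0.5123 0.271  0.13  ] yaw 164.55 j [ 0.27  0.78 -1.15  1.81  0.8   1.1   0.14] F [ 0.  -0.5  0. ] gap 49.8
(0.5117, 0.2728, 0.034, 164.7) shift [ 1.5  1.4 96. ] turn [ 0.01  0.04 -0.02]
```

View pics/w6.png

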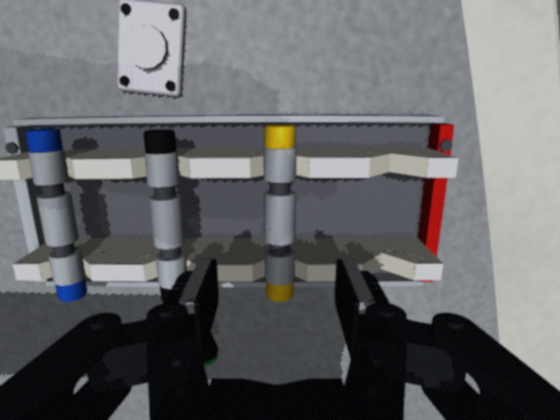

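Green is seated by the red plate; yellow (280,210) is centred between the fingers.

Emit:
carry_out([
  [[1.5,1.4,45],[0,0,0],50],
  [[1.5,1.4,80],[0,0,0],50],
  [[1.5,1.4,96],[0,0,0],50],
  [[1.5,1.4,96],[0,0,0],50],
  [[1.5,1.4,96],[0,0,0],50],
  [[1.5,1.4,96],[0,0,0],15],
  [[1.5,1.4,96],[0,0,0],15],
  [[1.5,1.4,96],[0,0,0],15],
  [[1.5,1.4,96],[0,0,0],15],
  [[1.5,1.4,96],[0,0,0],15],
])

```text
time: 11.45
tool_pos: [0.5124, 0.2733, 0.0351]
tcp_rot: [0.421, 3.106, 0.003]
wrist_force: [-0.7, -0.6, 5.2]
finger_gap: 0.0184
```

```bash
python3 -c "
from plan import *
rel((*A['yellow'],.15,AY))"
```

```text
t 11.45 p [0.5124 0.2733 0.0351] yaw 164.55 j [ 0.19  0.89 -1.02  1.85  0.93  0.97  0.05] F [-0.7 -0.6  5.2] gap 18.4
(0.5512, -0.1994, 0.15, 182.2) shift [-164.  -444.9 -115.1] turn [ 0.01  0.05 -2.21]
```

Emit:
carry_out([
  [[0,0,-50],[0,0,0],15],
  [[0,0,-115],[0,0,0],15],
  [[-164,-445,-115],[0,0,-2.21],15],
  [[-164,-445,-115],[0,0,-2.21],15],
  [[-164,-445,-115],[0,0,-2.21],15],
  [[-164,-445,-115],[0,0,-2.21],15],
  [[-164,-445,-115],[0,0,-2.21],15],
  [[-164,-445,-115],[0,0,-2.21],15],
  [[-164,-445,-115],[0,0,-2.21],15],
  [[-164,-445,-115],[0,0,-2.21],15],
  [[-164,-445,-115],[0,0,-2.21],15],
  [[-164,-445,-115],[0,0,-2.21],15],
])

```text
time: 12.95
tool_pos: [0.5507, -0.1987, 0.1497]
tcp_rot: [-0.062, 3.134, 0.003]
wrist_force: [-1.0, -0.3, -0.8]
finger_gap: 0.0184
```

```bash
python3 -c "
from plan import *
from h import *
c=capture('wrist')
cv2.imwrite('pics/w7.png',c['img'][:,:,::-1])
rel((*A['yellow'],.036,AY))"
```

```text
t 13.0 p [ 0.5509 -0.1979  0.1499] yaw -177.65 j [ 1.16  0.85 -1.28  1.78  0.87  1.21  1.23] F [-0.6 -0.4 -1.5] gap 18.6
(0.5512, -0.1994, 0.036, 182.2) shift [  0.5  -1.6 113.9] turn [0.01 0.05 0.02]
```

View pics/w7.png

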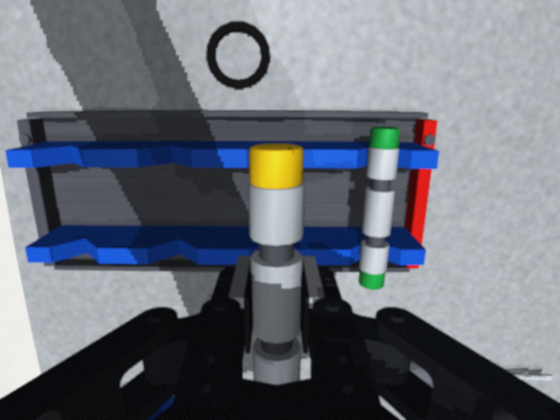

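Emit:
carry_out([
  [[0.5,-1.6,50],[0,0,0],15],
  [[0.5,-1.6,90],[0,0,0],15],
  [[0.5,-1.6,104],[0,0,0],15],
  [[0.5,-1.6,110],[0,0,0],15],
  [[0.5,-1.6,113.5],[0,0,0],15],
  [[0.5,-1.6,113.5],[0,0,0],15],
  [[0.5,-1.6,113.5],[0,0,0],40],
  [[0.5,-1.6,113.5],[0,0,0],40],
  [[0.5,-1.6,113.5],[0,0,0],40],
  [[0.5,-1.6,70],[0,0,0],45],
  [[0.5,-1.6,10],[0,0,0],50],
  [[0.5,-1.6,0],[0,0,0],50],
])

```text
time: 14.5
tool_pos: [0.553, -0.1994, 0.1542]
tcp_rot: [-0.064, 3.128, -0.0]
wrist_force: [1.0, 0.4, -1.1]
finger_gap: 0.0499
```

```bash
python3 -c "
from plan import *
rel((*W['black'],.13,WY))"
```

```text
t 14.5 p [ 0.553  -0.1994  0.1542] yaw -177.64 j [ 1.16  0.84 -1.28  1.78  0.87  1.21  1.24] F [ 1.   0.4 -1.1] gap 49.9
(0.4943, 0.2035, 0.13, 164.7) shift [ 42.4 405.   23.5] turn [0.01 0.09 2.21]
```

Emit:
carry_out([
  [[42,405,23],[0,0.09,2.2],50],
  [[42,405,23],[0,0.09,2.2],50],
  [[42,405,23],[0,0.09,2.2],50],
  [[42,405,23],[0,0.09,2.2],50],
  [[42,405,23],[0,0.09,2.2],50],
  [[42,405,23],[0,0.09,2.2],50],
  [[42,405,23],[0,0.09,2.2],50],
  [[42,405,23],[0,0.09,2.2],50],
  [[42,405,23],[0,0.09,2.2],50],
  [[42,405,23],[0,0.09,2.2],50],
])

```text
time: 15.75
tool_pos: [0.4951, 0.2017, 0.13]
tcp_rot: [0.42, 3.113, 0.001]
wrist_force: [0.4, 0.4, 0.2]
finger_gap: 0.0501
```

```bash
python3 -c "
from plan import *
from h import *
c=capture('wrist')
cv2.imwrite('pics/w8.png',c['img'][:,:,::-1])
rel((*W['black'],.034,WY))"
```

```text
t 15.8 p [0.4951 0.2018 0.1301] yaw 164.61 j [ 0.44  0.73 -1.19  1.91  0.78  1.07  0.21] F [-0.2 -0.1  0.3] gap 50.2
(0.4943, 0.2035, 0.034, 164.7) shift [ 1.3  1.3 96.1] turn [ 0.    0.   -0.01]
```

View pics/w8.png

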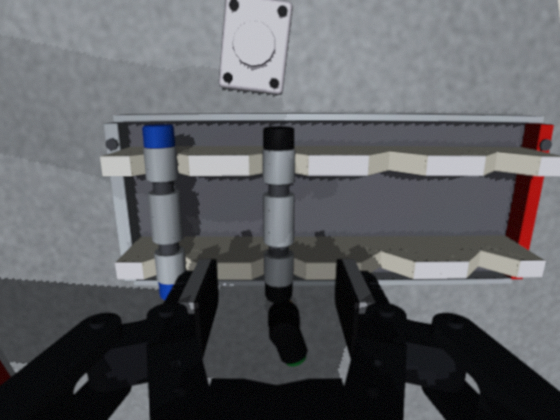

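Black (279,215) is centred between the fingers; blue remains at (162,215).

Emit:
carry_out([
  [[1.3,1.3,45],[0,0,0],50],
  [[1.3,1.3,80],[0,0,0],50],
  [[1.3,1.3,96],[0,0,0],50],
  [[1.3,1.3,96],[0,0,0],50],
  [[1.3,1.3,96],[0,0,0],50],
  [[1.3,1.3,96],[0,0,0],15],
  [[1.3,1.3,96],[0,0,0],15],
  [[1.3,1.3,96],[0,0,0],15],
  [[1.3,1.3,96],[0,0,0],15],
  [[1.3,1.3,96],[0,0,0],15],
])

```text
time: 17.05
tool_pos: [0.4949, 0.2034, 0.0352]
tcp_rot: [0.421, 3.112, 0.0]
wrist_force: [-1.3, -1.3, 4.8]
finger_gap: 0.0181
```

```bash
python3 -c "
from plan import *
rel((*A['black'],.15,AY))"
```

```text
t 17.05 p [0.4949 0.2034 0.0352] yaw 164.6 j [ 0.34  0.84 -1.04  1.96  0.94  0.93  0.11] F [-1.3 -1.3  4.8] gap 18.1
(0.554, -0.2714, 0.15, 182.2) shift [-183.3 -442.  -114.7] turn [ 0.    0.01 -2.2 ]
```

Emit:
carry_out([
  [[0,0,-50],[0,0,0],15],
  [[0,0,-115],[0,0,0],15],
  [[-183,-442,-115],[0,0,-2.2],15],
  [[-183,-442,-115],[0,0,-2.2],15],
  [[-183,-442,-115],[0,0,-2.2],15],
  [[-183,-442,-115],[0,0,-2.2],15],
  [[-183,-442,-115],[0,0,-2.2],15],
  [[-183,-442,-115],[0,0,-2.2],15],
  [[-183,-442,-115],[0,0,-2.2],15],
  [[-183,-442,-115],[0,0,-2.2],15],
  [[-183,-442,-115],[0,0,-2.2],15],
  [[-183,-442,-115],[0,0,-2.2],15],
])

```text
time: 18.55
tool_pos: [0.5535, -0.2704, 0.1502]
tcp_rot: [-0.061, 3.139, 0.002]
wrist_force: [0.5, 1.0, -2.3]
finger_gap: 0.0181
```

```bash
python3 -c "
from plan import *
from h import *
c=capture('wrist')
cv2.imwrite('pics/w9.png',c['img'][:,:,::-1])
rel((*A['black'],.036,AY))"
```

```text
t 18.6 p [ 0.5537 -0.2696  0.1504] yaw -177.67 j [ 1.22  0.89 -1.26  1.7   0.89  1.25  1.36] F [ 0.5  0.6 -2.4] gap 18.3
(0.554, -0.2714, 0.036, 182.2) shift [-1.000e-01 -1.900e+00  1.144e+02] turn [0.01 0.01 0.02]
```

View pics/w9.png

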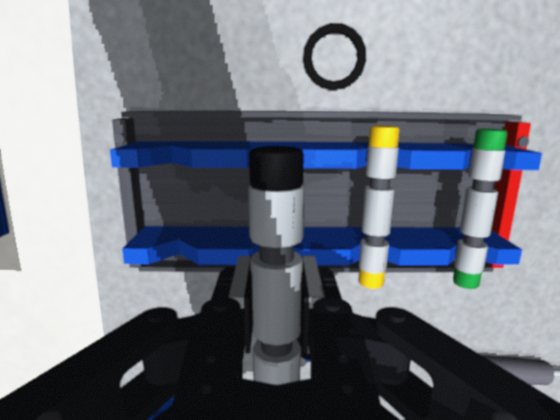

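Green (480,208) and yellow (378,208) sit in notches 1 and 2; black is over notch 3.

Emit:
carry_out([
  [[0,-1.9,50],[0,0,0],15],
  [[0,-1.9,90],[0,0,0],15],
  [[0,-1.9,104],[0,0,0],15],
  [[0,-1.9,110],[0,0,0],15],
  [[0,-1.9,114],[0,0,0],15],
  [[0,-1.9,114],[0,0,0],15],
  [[0,-1.9,114],[0,0,0],40],
  [[0,-1.9,114],[0,0,0],40],
  [[0,-1.9,114],[0,0,0],40],
  [[0,-1.9,70],[0,0,0],45],
  [[0,-1.9,10],[0,0,0],50],
  [[0,-1.9,0],[0,0,0],50],
])

```text
time: 20.1
tool_pos: [0.5564, -0.2715, 0.155]
tcp_rot: [-0.064, 3.133, -0.002]
wrist_force: [-0.1, 0.1, -0.5]
finger_gap: 0.0502
```

```bash
python3 -c "
from plan import *
rel((*W['blue'],.13,WY))"
```

```text
t 20.1 p [ 0.5564 -0.2715  0.155 ] yaw -177.65 j [ 1.22  0.88 -1.27  1.69  0.89  1.25  1.36] F [-0.1  0.1 -0.5] gap 50.2
(0.4742, 0.1345, 0.13, 164.7) shift [ 65.7 409.1  23.8] turn [-0.    0.06  2.21]
```

Emit:
carry_out([
  [[66,409,24],[0,0.06,2.2],50],
  [[66,409,24],[0,0.06,2.2],50],
  [[66,409,24],[0,0.06,2.2],50],
  [[66,409,24],[0,0.06,2.2],50],
  [[66,409,24],[0,0.06,2.2],50],
  [[66,409,24],[0,0.06,2.2],50],
  [[66,409,24],[0,0.06,2.2],50],
  [[66,409,24],[0,0.06,2.2],50],
  [[66,409,24],[0,0.06,2.2],50],
  [[66,409,24],[0,0.06,2.2],50],
])

```text
time: 21.35
tool_pos: [0.4743, 0.1328, 0.1294]
tcp_rot: [-0.421, -3.113, 0.002]
wrist_force: [-0.6, 1.2, -0.7]
finger_gap: 0.0497
```

```bash
python3 -c "
from plan import *
from h import *
c=capture('wrist')
cv2.imwrite('pics/w10.png',c['img'][:,:,::-1])
rel((*W['blue'],.034,WY))"
```

```text
t 21.4 p [0.4743 0.1328 0.1295] yaw 164.58 j [ 0.62  0.69 -1.25  2.01  0.78  1.03  0.3 ] F [-0.3 -0.3  0.6] gap 50.0
(0.4742, 0.1345, 0.034, 164.7) shift [ 0.5  1.7 95.5] turn [-0.01 -0.   -0.01]
```

View pics/w10.png

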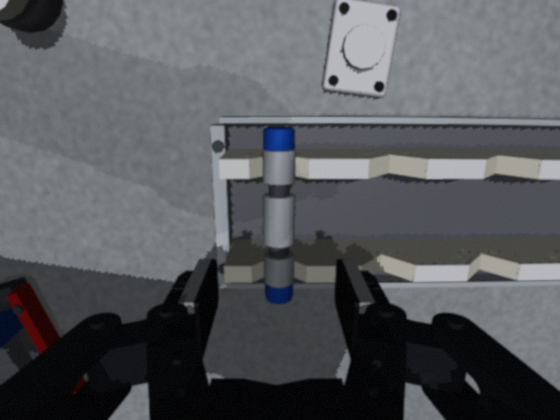

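Blue (279,215) is centred between the fingers, and it is the steel spool, not the orange one.

Emit:
carry_out([
  [[0.5,1.7,45],[0,0,0],50],
  [[0.5,1.7,80],[0,0,0],50],
  [[0.5,1.7,95.5],[0,0,0],50],
  [[0.5,1.7,95.5],[0,0,0],50],
  [[0.5,1.7,95.5],[0,0,0],50],
  [[0.5,1.7,95.5],[0,0,0],15],
  [[0.5,1.7,95.5],[0,0,0],15],
  [[0.5,1.7,95.5],[0,0,0],15],
  [[0.5,1.7,95.5],[0,0,0],15],
  [[0.5,1.7,95.5],[0,0,0],15],
])

```text
time: 22.65
tool_pos: [0.4748, 0.1342, 0.0349]
tcp_rot: [0.421, 3.112, -0.003]
wrist_force: [-1.4, -1.1, 5.7]
finger_gap: 0.0185
```

```bash
python3 -c "
from plan import *
rel((*A['blue'],.15,AY))"
```

```text
t 22.65 p [0.4748 0.1342 0.0349] yaw 164.58 j [ 0.5   0.8  -1.07  2.06  0.95  0.89  0.17] F [-1.4 -1.1  5.7] gap 18.5
(0.5568, -0.3433, 0.15, 182.2) shift [-206.2 -438.7 -114.1] turn [-0.01  0.01 -2.2 ]
```

Emit:
carry_out([
  [[0,0,-50],[0,0,0],15],
  [[0,0,-115],[0,0,0],15],
  [[-206,-439,-114],[0,0,-2.2],15],
  [[-206,-439,-114],[0,0,-2.2],15],
  [[-206,-439,-114],[0,0,-2.2],15],
  [[-206,-439,-114],[0,0,-2.2],15],
  [[-206,-439,-114],[0,0,-2.2],15],
  [[-206,-439,-114],[0,0,-2.2],15],
  [[-206,-439,-114],[0,0,-2.2],15],
  [[-206,-439,-114],[0,0,-2.2],15],
  [[-206,-439,-114],[0,0,-2.2],15],
  [[-206,-439,-114],[0,0,-2.2],15],
])

```text
time: 24.15
tool_pos: [0.5561, -0.3426, 0.1497]
tcp_rot: [-0.06, 3.141, -0.001]
wrist_force: [0.3, 1.0, -1.6]
finger_gap: 0.018
```

```bash
python3 -c "
from plan import *
from h import *
c=capture('wrist')
cv2.imwrite('pics/w11.png',c['img'][:,:,::-1])
rel((*A['blue'],.036,AY))"
```

```text
t 24.2 p [ 0.5564 -0.3418  0.1499] yaw -177.71 j [ 1.27  0.94 -1.25  1.6   0.92  1.3   1.48] F [ 0.8  0.1 -3. ] gap 18.4
(0.5568, -0.3433, 0.036, 182.2) shift [ -0.3  -1.4 113.9] turn [-0.01  0.    0.01]
```

View pics/w11.png

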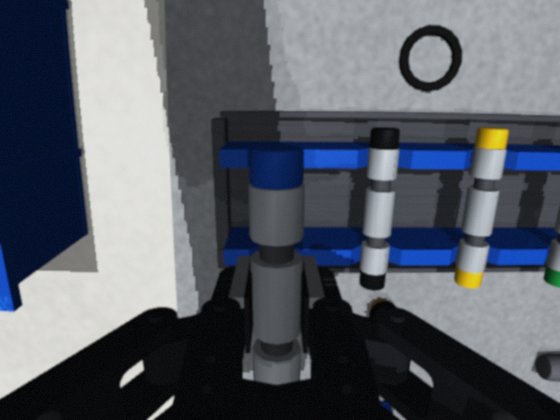

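Black sits in notch 3 (378,208); blue hangs over notch 4.

Emit:
carry_out([
  [[-0.3,-1.4,50],[0,0,0],15],
  [[-0.3,-1.4,90],[0,0,0],15],
  [[-0.3,-1.4,104],[0,0,0],15],
  [[-0.3,-1.4,110],[0,0,0],15],
  [[-0.3,-1.4,113.5],[0,0,0],15],
  [[-0.3,-1.4,113.5],[0,0,0],15],
  [[-0.3,-1.4,113.5],[0,0,0],40],
  [[-0.3,-1.4,113.5],[0,0,0],40],
  [[-0.3,-1.4,113.5],[0,0,0],40],
  [[-0.3,-1.4,70],[0,0,0],45],
  [[-0.3,-1.4,10],[0,0,0],50],
  [[-0.3,-1.4,0],[0,0,0],50],
])

```text
time: 25.7
tool_pos: [0.5595, -0.3433, 0.155]
tcp_rot: [-0.063, 3.134, -0.006]
wrist_force: [0.0, -0.1, -0.8]
finger_gap: 0.0502
```

Emit:
carry_out([
  [[-60,100,-60],[0,0,0],50],
  [[-60,100,-130],[0,0,0],50],
  [[-60,100,-150],[0,0,0],50],
  [[-60,100,-150],[0,0,0],50],
  [[-60,100,-150],[0,0,0],50],
])

```text
time: 26.32
tool_pos: [0.6147, -0.24, 0.3055]
tcp_rot: [-0.065, 3.133, -0.008]
wrist_force: [-1.1, -0.3, -0.7]
finger_gap: 0.0499
```

Run:
```python
from plan import *
from h import *
rel()
c=capture('wrist');np.save('w12.npy',c,allow_pickle=True)
cv2.imwrite('pics/w12.png',c['img'][:,:,::-1])
d=capture('side');np.save('side2.npy',d,allow_pickle=True)
cv2.imwrite('pics/s12.png',cv2.resize(d['img'][210:385,290:480,::-1],None,fx=3.4,fy=3.4,interpolation=cv2.INTER_CUBIC))
```

```text
t 26.32 p [ 0.6147 -0.24    0.3055] yaw -177.64 j [ 1.1   0.8  -1.35  1.43  0.78  1.51  1.4 ] F [-1.1 -0.3 -0.7] gap 49.9
```

View pics/w12.png

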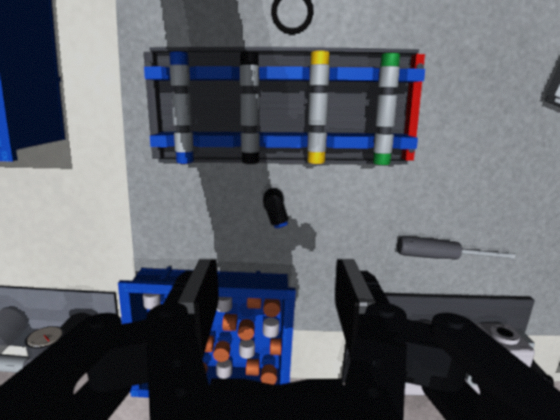

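View pics/s12.png

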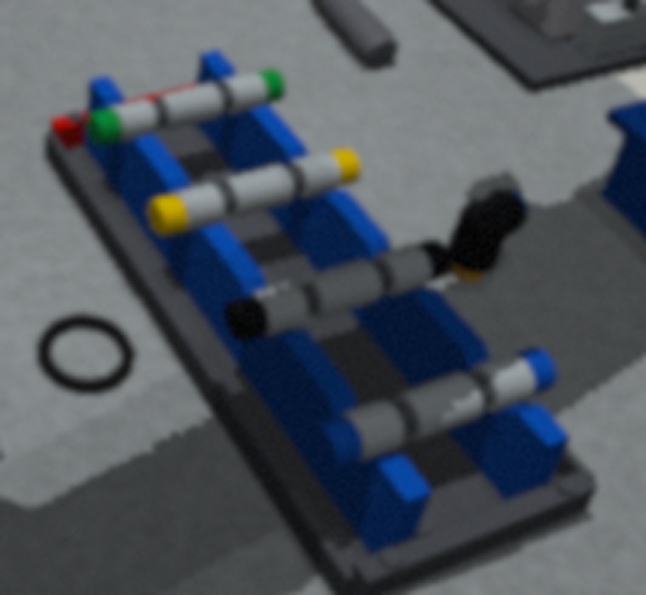

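Run:
```python
from h import *
from plan import A
c=load('w12')
for k,a,b in(("green",(391,55),(384,164)),("yellow",(320,53),(316,162)),("black",(249,54),(250,162)),("blue",(178,53),(184,162))):
    X=plane(c,*a,.055);Y=plane(c,*b,.055);print(k,((X+Y)/2-np.r_[A[k],.055]).round(4),np.degrees(np.arctan2(*(Y-X)[[1,0]])).round(1))
from station import *
print(sign_off())
```

```text
green [ 0.0014  0.0013 -0.    ] 3.2
yellow [ 0.0001 -0.0001 -0.    ] 2.0
black [ 0.0008  0.0003 -0.    ] 1.9
blue [ 0.0002  0.0001 -0.    ] 1.7
the job is handed in; nothing more can be done
None
```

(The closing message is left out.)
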